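Lock the swivel stand and open the finish can

TASK

Take the headed steel lock pin out of its drilled wooden block and push it fully home through the swivel's tab and the base board, so that the can of wood finish cannot spin. Then press the can's push-and-turn cap down against its spring, twist it counterclockwise until it is free, and lift it straight up. Finish while still holding the cap in the gripper, level and still, about 5 to 10 cm clear above the can's mouth, with the pin left in and everything else left where it was.

Things in the scene. Friction and masses are not known exactly. Their poses are not given: they have to be found in the camera images.
- pin: steel lock pin, 69 mm long, upright, head up, in one hole of the pin block. Origin at its lower tip, z up. Shaft 10 mm dia to z = 34 mm (lowest 7 mm tapered to 6 mm dia), flange 20 mm dia at z = 34 to 38 (rests on the surface round a hole), smooth round head 16 mm dia at z = 38 to 69, to be gripped. With the TCP at z = 60 the fingertips clear the flange. About 60 g
- pin_block: drilled wooden block 60 (x) x 150 (y) x 40 mm high, fixed; origin under its centre. Three upright through holes 12 mm dia at its y = -45, 0 and +45 mm: one holds the lock pin, the others the dowel and the punch (which is where varies)
- stand: fixed base board of the swivel stand, 150 (x) x 210 mm (y from -130 to +80 mm), 24 mm thick; origin at its underside on the swivel axis, z up. It has an upright 12 mm through hole at y = -100 mm, under the tab's hole
- swivel (a joint): angle of the turntable that carries the can, rad, about the vertical axis, counterclockwise from above positive. Starts at 0, where tab hole and base hole are aligned; it turns freely with slight friction until pinned
- pin_hole (a point): centre of the upper rim of the upright 12 mm through hole (2 mm chamfer) in the turntable's aluminium tab (44 mm wide, 12 mm thick), 38 mm above the work surface, 100 mm from the swivel axis towards the stand's -y. The pin goes down through the tab and, 2 mm below, the base board. Fully home, its flange lies on the tab and its tip is 34 mm below this point
- mouth (a point): centre of the can's neck mouth (under the cap), on the swivel axis, 164 mm above the work surface; axes as the stand's at swivel 0. The can: rectangular steel, 100 (x) x 56 (y) x 100 mm high, fixed on the turntable (140 mm dia), flat top 138 mm above the work surface; neck 30 mm dia with lugs out to 41 mm dia
- cap: round black ribbed push-and-turn cap, 52 mm outer dia, 30 mm high, about 30 g, on the can's neck. Origin at the centre of its lower rim, z up. Starts locked: rim 17 mm below the mouth point and 9 mm above the can's flat top, cap x along the mouth's x. Grip it by its sides from above, any direction, TCP 20 to 22 mm above the rim; a firm grip (40 N) presses and turns it without slipping
- cap_top (a point): centre of the cap's flat top, 31 mm above its rim. A spring in the neck carries the cap: 6 N to start it down, 12 N at 5 mm, hard stop at 7 mm. Pressed 4 mm or more (5.5 is good) and kept down, it turns counterclockwise seen from above; unpressed, or clockwise, it is blocked. Its inner tabs leave the neck's lugs after about 40 degrees; turned 50 to 85 degrees it lifts straight off
- dowel: plain wooden dowel, 10 mm dia, 85 mm long, upright in another hole of the pin block (its top 45 mm above the block); leave it there; origin at its lower end
- punch: dark steel punch, 10 mm dia, 90 mm long with a tapered top, upright in another hole of the pin block; leave it there; origin at its lower end
- bar_clamp: bar clamp lying flat, steel bar 300 mm long, 25 mm high; bystander, origin under the bar's middle
- jig: wooden jig block 70 x 160 x 50 mm with a white strip; bystander
- sanding_block: cork sanding block 100 x 60 x 35 mm; bystander
- wax_tin: low round tin, 84 mm dia, 40 mm high; bystander
- glue_bottle: round white plastic bottle, 56 mm dia, 150 mm high; bystander (not the can on the swivel stand)
- brush: brush lying flat; bystander
- clamp_shoe: small dark cast clamp shoe 70 x 25 mm, 36 mm high; bystander
Mind the look-alikes: they are no part of the job. Leave any green look-alike of the cap alone.

How it is judged:
On the way, in this order (a step that is already met when the one before it is completed fails the run):
1. the lock pin is fully home through tab and base (z of pin in the frame of stand below 0.008 m and horizontal distance between pin and pin_hole below 0.004 m and angle between pin's own z axis and vertical below 0.1 rad and value of joint swivel between -0.05 and 0.05 rad), for 0.2 s.
2. the cap is pressed down against its spring, still unturned, with the pin home (all of step 1 and z of cap in the frame of mouth below -0.0205 m and angle between the x axis of cap and the x axis of mouth, either way round below 0.3 rad), for 0.05 s.
3. the cap is twisted past its lugs while still on the neck (all of step 1 and angle between the x axis of cap and the x axis of mouth, either way round above 0.6 rad and z of cap in the frame of mouth below -0.012 m), for 0.05 s.
At the end, for the whole second after the job is handed in: Fingers alone hold the cap still (<30 mm/s), level within 0.25 rad, its rim 30-150 mm above the mouth and within 30 mm of its axis; pin released, upright within 0.1 rad, within 4 mm of the hole centre, flange within 4 mm of the tab; swivel within 0.05 rad of 0 (all of step 1 and contact force between pin and the fingers below 0.1 N and z of cap in the frame of mouth between 0.03 and 0.15 m and horizontal distance between cap and mouth below 0.03 m and angle between cap's own z axis and vertical below 0.25 rad and linear speed of cap below 0.03 m/s and contact force between cap and the fingers above 1 N and contact force between cap and stand below 0.1 N); the arm keeps its last pose, push and grip.
It fails at once if a bystander is moved more than 40 mm (distance of any of dowel, punch, bar_clamp, jig, sanding_block, wax_tin, glue_bottle, brush, clamp_shoe from where it was at the start of the episode above 0.04 m).
It also fails if it takes over 51 s, if anything falls off the work surface, if the arm or the gripper's body presses on something with over 40 N, if the wrist force passes 120 N, or if a joint passes its speed limit or range.

ROBOT

A 7-joint arm with a two-finger parallel gripper is mounted at the origin on the work surface. World frame = base frame: x ahead of the robot, y to its left, z up, the work surface at z = 0. Lengths are in m, angles in rad, forces in N, time in s.
With the tool pointing down it reaches from about 0.4 to 0.85 m from the base axis. Payload 4.5 kg.
Tool frame: the origin (TCP) lies between the finger pads, 19 mm behind the fingertips; this is the grasp point; z points along the fingers, y is the line along which they close (so a half turn about z gives the same grasp; the last joint's range is limited). The gripper opens to 88 mm and grips with 3 to 60 N. Pads are 18 mm wide; open, the fingers measure 123 mm over their backs; the gripper's body (75 mm by 187 mm) begins 45 mm behind the grasp point.
Start: joints at [1.3, 0.689, -0.195, 1.565, 0.157, 0.902, -0.215], TCP at [0.188, -0.596, 0.257] pointing down, gripper open.
Joint ranges: [-3.01, 3.01], [-0.46, 2.08], [-1.47, 1.51], [0.13, 2.56], [-1, 4.14], [0.04, 2.09], [-2.66, 2.66]. Speed limits (rad/s): [2.57, 2.57, 3.14, 3.14, 3.14, 3.14, 3.14].

INTERFACE

Orientations are given as a unit quaternion [x, y, z, w].
In Python, from plant import r gives the robot as it stands.
- The arm moves only by the shell command python3 -m jog 'ROWS' [FORCE]. ROWS is JSON, a list of rows, each an object of numbers: "wx", "wy", "wz": the turn, a rotation vector about the world's x, y, z as a fraction of full scale; "dx", "dy", "dz": the shift along the world's x, y, z as a fraction of full scale; "hand": the closure, from 0 (fully open) to 1 (shut). In form: [{"wx": .., "wy": .., "wz": .., "dx": .., "dy": .., "dz": .., "hand": ..}, ...]. A call has 1 to 5 rows; each row shifts and turns the commanded pose from where the row before left it; what a row does not reach is not made up. Full scale, the value 1, is 0.25 m for a shift and 2 rad for a turn. A row lasts 1/12 s, in which the tool goes at most 41.7 mm and 7.16 degrees, less where a joint would pass 70% of its speed; a pose out of reach is approached as far as the arm can. A call with a number of a shift or a turn outside -1 to 1 is refused whole. A call with a gripper value outside its range is refused whole. The fingers move at their own pace and stop on an object; FORCE is the grip in N (left out, the last holds). Time passes only in rows, so rows that do not move let the fingers close. It gives the time, the measured TCP pose, the force, the opening and the grip force at its end, in the units of the state.
- r.get_state(): the state, without advancing time (a new reading comes with each control period).
- r.snapshot(name): name is "scene" or "top"; returns the picture (480x640x3 uint8, red, green, blue); there is no depth.
- r.camera_info(name): a dict with "mtx" (3x3 intrinsics, pixels), "R" (3x3) and "t" (3): a world point X has camera coordinates R X + t. Camera axes: x right, y down, z forward; pixel columns grow to the right and rows downward; lengths in m; the calibration is good to about 2 mm. A picture is of the moment at which its call begins. camera_info takes no time and is no camera call.
- r.finish_job(): hands the job in; it is judged then, once.
Trained networks look in the newest picture that a camera, given by its name, has taken for a name from the list of things; names that differ only in an ending like _2 or _b are one class to them, and where a whole thing is asked for, a point or a joint stands for the part that bears it (a point fixed in the world has none). Each returns a list of dicts, best first, with "p" (0 to 1); they miss things now and then, are a little off and sometimes report something else, mostly with a low value. They report only what shows in the picture. A call takes as long as a camera call. They do not tell look-alikes from the thing itself.
- r.search_frame(camera, query): "bbox" ([left, top, right, bottom] in pixels, round what is visible of it).
- r.masks_of(camera, query): "region" (480x640 bool, what is visible of it) and "bbox" ([left, top, right, bottom] in pixels, round what is visible of it).
The state is a dict: "clock": time; "q": joint angles; "qd": joint speeds; "joint_torque": joint torques, N m; "tool_pos": TCP position; "eef_rot": TCP orientation; "contact_force": force on the tool from outside, world axes, zero at the start; "moment": the same for the moment, N m; "opening": opening from 0.0 (shut) to 1.0 (fully open); "finger_force": force on a finger pad.
Only numpy, scipy, OpenCV 4.12 (cv2) and the standard library are available. Lean on these libraries where they do the work, as an engineer would, in place of code of your own. Each camera call takes 0.05 s, during which the arm holds its last target. There are 200 camera calls.

## Working session

There is one attempt and no reset: what is moved stays moved. The work goes in short steps, Python scripts to look and compute and a shell command to move; the robot and the scene stay as the last step left them, time stands still between calls to the robot, and variables do not carry over. Pictures are saved under pics/ and viewed, at most 10 in all, crops included, and the job is handed in when it is done.

```bash
mkdir -p pics && ls
cat > h.py <<'E'
from plant import r
import numpy as np, cv2
def save(n,im): cv2.imwrite(f'pics/{n}.png',im[:,:,::-1])
def proj(c,X):
    i=r.camera_info(c);p=np.array(i['R'])@np.array(X,float)+np.array(i['t']);p=np.array(i['mtx'])@p;return p[:2]/p[2]
def ray(c,uv,z):
    i=r.camera_info(c);R=np.array(i['R']);t=np.array(i['t'])
    d=R.T@np.linalg.inv(np.array(i['mtx']))@np.array([uv[0],uv[1],1.]);o=-R.T@t
    return o+d*(z-o[2])/d[2]
E
python3 - <<'E'
from h import *
a=r.snapshot('scene');b=r.snapshot('top');save('scene0',a);save('top0',b)
for c in('scene','top'):
    i=r.camera_info(c);print(c,np.round(-np.array(i['R']).T@np.array(i['t']),3),np.round(np.array(i['mtx'])[0],1))
    for q in('pin','pin_block','stand','cap','dowel','punch','glue_bottle','swivel'):
        print(c,q,[(np.round(d['bbox']).astype(int).tolist(),round(d['p'],2)) for d in r.search_frame(c,q)][:4])
print(r.get_state())
E
```

```text
pics
scene [ 1.085 -0.532  1.   ] [531.1   0.  312.8]
scene pin [([156, 338, 168, 355], 0.67)]
scene pin_block [([143, 305, 215, 377], 0.59)]
scene stand [([247, 211, 335, 315], 0.76), ([184, 285, 216, 305], 0.64), ([143, 306, 216, 378], 0.49)]
scene cap [([343, 224, 365, 244], 0.75), ([289, 205, 310, 229], 0.72), ([268, 215, 328, 293], 0.63), ([255, 210, 274, 231], 0.57)]
scene dowel []
scene punch []
scene glue_bottle [([376, 151, 401, 206], 0.65)]
scene swivel [([271, 213, 330, 297], 0.61)]
top [0.322 0.052 1.34 ] [484.2   0.  316.6]
top pin []
top pin_block [([399, 265, 458, 300], 0.72)]
top stand [([268, 234, 360, 319], 0.82)]
top cap [([292, 258, 317, 281], 0.85), ([235, 255, 257, 278], 0.69), ([285, 328, 304, 351], 0.58)]
top dowel []
top punch []
top glue_bottle [([164, 270, 194, 291], 0.6)]
top swivel [([280, 252, 347, 310], 0.56), ([293, 262, 315, 286], 0.34)]
{'clock': 0.9, 'q': array([ 1.29979966,  0.68908861, -0.19460867,  1.56531671,  0.15734471,
        0.90250465, -0.21508096]), 'qd': array([-2.17142134e-04,  2.99233039e-03,  1.46529388e-04,  1.06466463e-05,
       -1.65857297e-04,  2.08209119e-04, -1.92189780e-03]), 'joint_torque': array([-1.56363149e-04, -5.27488947e+01, -1.26736879e+00, -1.53749013e+01,
       -5.19319705e-02, -7.39493898e-04,  3.88008823e-05]), 'tool_pos': array([ 0.18758417, -0.59620073,  0.2574456 ]), 'eef_rot': array([ 9.88403921e-01,  1.51847580e-01, -4.53528667e-06,  3.79773630e-05]), 'contact_force': array([ 0.09847856, -0.08177874,  0.09427023]), 'moment': array([ 0.00156791, -0.00338586, -0.00912797]), 'finger_force': 0.0, 'opening': 1.001218956647633}
```

Run:
```python
import cv2
a=cv2.imread('pics/scene0.png');b=cv2.imread('pics/top0.png')
c=cv2.resize(a[190:390,130:410],None,fx=2.8,fy=2.8,interpolation=cv2.INTER_CUBIC)
d=cv2.resize(b[220:360,220:480],None,fx=3,fy=3,interpolation=cv2.INTER_CUBIC)
cv2.imwrite('pics/c1.png',c);cv2.imwrite('pics/c2.png',d)
```

```text
(no output)
```

View pics/scene0.png

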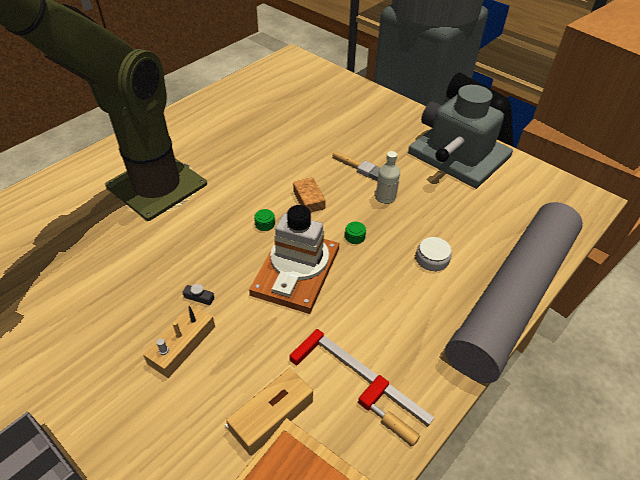

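View pics/c1.png

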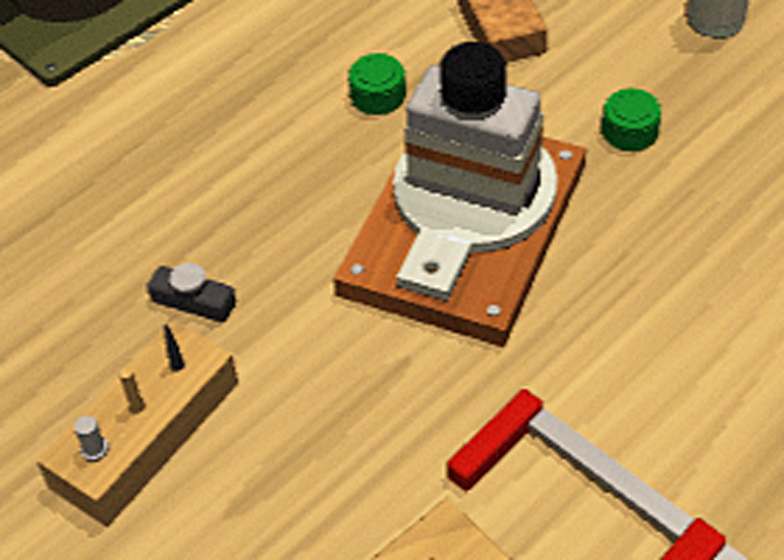

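View pics/c2.png

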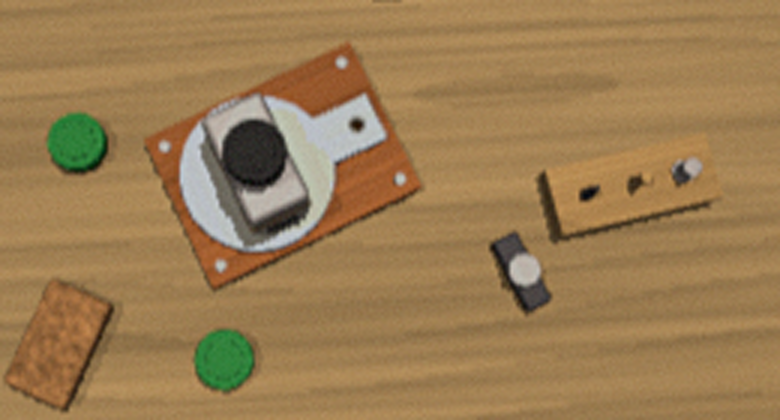

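The pin is the silver headed peg at the near end of the block: scene (162,346), top (449,276). The wooden dowel stands in the middle hole and the dark tapered punch at the far end. The real cap is the black one on the can, scene (299,216), top (304,270); the two green caps stand loose on the bench. The tab hole is at scene (284,286), top (339,262).

```bash
cat >> h.py <<'E'
def blob(im,box,f):
    l,t,rr,b=box;S=8
    c=cv2.resize(im[t:b,l:rr].astype(np.float32),None,fx=S,fy=S,interpolation=cv2.INTER_CUBIC)
    m=f(c).astype(np.uint8);n,lab,st,ce=cv2.connectedComponentsWithStats(m)
    k=1+np.argmax(st[1:,4]);return (ce[k]+.5)/S+[l,t]-.5, st[k]/np.array([S,S,S,S,S*S])+np.array([l,t,0,0,0])
E
python3 - <<'E'
from h import *
a=cv2.imread('pics/scene0.png')[:,:,::-1];b=cv2.imread('pics/top0.png')[:,:,::-1]
dark=lambda th:(lambda c:c.max(2)<th)
br=lambda th:(lambda c:c.min(2)>th)
M={}
for n,im,box,f in [('hole_s',a,(276,278,292,292),dark(120)),('hole_t',b,(332,255,346,268),dark(130)),
 ('cap_s',a,(284,203,314,232),dark(70)),('cap_t',b,(290,256,320,284),dark(60)),
 ('pin_s',a,(152,336,172,360),br(125)),('pin_t',b,(440,268,460,284),br(125))]:
    c,s=blob(im,box,f);M[n]=c;print(n,np.round(c,1),np.round(s,1))
def tri(n):
    A=[];y=[]
    for c in('scene','top'):
        i=r.camera_info(c);P=np.array(i['mtx'])@np.c_[i['R'],i['t']];u=M[n+'_'+c[0]]
        A+=[P[0]-u[0]*P[2],P[1]-u[1]*P[2]]
    A=np.array(A);X=np.linalg.lstsq(A[:,:3],-A[:,3],rcond=None)[0];return X
for n in('hole','cap','pin'):print(n,np.round(tri(n),4),'top@z',np.round(ray('top',M[n+'_t'],{'hole':.037,'cap':.178,'pin':.073}[n]),4),'scene@z',np.round(ray('scene',M[n+'_s'],{'hole':.036,'cap':.165,'pin':.06}[n]),4))
for c,q,z in(('top','stand',.024),('top','pin_block',.04)):
    m=r.masks_of(c,q)[0]['region'].astype(np.uint8);rc=cv2.minAreaRect(cv2.findNonZero(m));p=cv2.boxPoints(rc)
    print(q,[np.round(ray(c,x,z)[:2],3).tolist() for x in p])
w=r.snapshot('top')
E
```

```text
hole_s [283.6 285.1] [281.5 283.9   5.    3.6  13.9]
hole_t [338.5 261.1] [336.5 259.2   5.    4.9  18.5]
cap_s [298.6 217.8] [287.  203.   24.   29.  545.6]
cap_t [304.4 271. ] [294.  260.2  21.6  22.2 370.4]
pin_s [159.9 341.2] [156.1 338.5   8.2   6.5  41.9]
pin_t [450.6 275.1] [448.2 272.8   5.8   6.   24.3]
hole [ 0.5339 -0.026   0.0352] top@z [ 0.533  -0.0266  0.037 ] scene@z [ 0.5348 -0.0257  0.036 ]
cap [0.4943 0.0672 0.1574] top@z [0.4905 0.066  0.178 ] scene@z [0.5003 0.0627 0.165 ]
pin [ 0.474  -0.3165  0.0733] top@z [ 0.4737 -0.3171  0.073 ] scene@z [ 0.4656 -0.313   0.06  ]
stand [[0.528, 0.173], [0.615, -0.023], [0.473, -0.082], [0.39, 0.111]]
pin_block [[0.48, -0.184], [0.509, -0.345], [0.446, -0.352], [0.418, -0.193]]
```

```bash
A='' ; python3 -m jog '[{"dx":0.076,"dy":0.074,"dz":-0.02,"wz":0.049,"hand":0},{"dx":0.076,"dy":0.074,"dz":-0.02,"wz":0.049,"hand":0},{"dx":0.076,"dy":0.074,"dz":-0.02,"wz":0.049,"hand":0},{"dx":0.076,"dy":0.074,"dz":-0.02,"wz":0.049,"hand":0},{"dx":0.076,"dy":0.074,"dz":-0.02,"wz":0.049,"hand":0}]' 30
python3 -m jog '[{"dx":0.076,"dy":0.074,"dz":-0.02,"wz":0.049,"hand":0},{"dx":0.076,"dy":0.074,"dz":-0.02,"wz":0.049,"hand":0},{"dx":0.076,"dy":0.074,"dz":-0.02,"wz":0.049,"hand":0},{"dx":0.076,"dy":0.074,"dz":-0.02,"wz":0.049,"hand":0},{"dx":0.076,"dy":0.074,"dz":-0.02,"wz":0.049,"hand":0}]'
python3 -m jog '[{"dx":0.076,"dy":0.074,"dz":-0.02,"wz":0.049,"hand":0},{"dx":0.076,"dy":0.074,"dz":-0.02,"wz":0.049,"hand":0},{"dx":0.076,"dy":0.074,"dz":-0.02,"wz":0.049,"hand":0},{"dx":0.076,"dy":0.074,"dz":-0.02,"wz":0.049,"hand":0},{"dx":0,"dy":0,"dz":0,"hand":0}]'
```

```text
invalid input
invalid input
invalid input
```

```bash
python3 -m jog '[{"wx":0,"wy":0,"wz":0.049,"dx":0.076,"dy":0.074,"dz":-0.02,"hand":0},{"wx":0,"wy":0,"wz":0.049,"dx":0.076,"dy":0.074,"dz":-0.02,"hand":0},{"wx":0,"wy":0,"wz":0.049,"dx":0.076,"dy":0.074,"dz":-0.02,"hand":0},{"wx":0,"wy":0,"wz":0.049,"dx":0.076,"dy":0.074,"dz":-0.02,"hand":0},{"wx":0,"wy":0,"wz":0.049,"dx":0.076,"dy":0.074,"dz":-0.02,"hand":0}]' 30
```

```text
clock: 1.47
tool_pos: [0.2834, -0.5029, 0.2324]
eef_rot: [0.921, 0.389, 0.0, 0.0]
contact_force: [0.2, -0.9, -1.2]
opening: 0.998
finger_force: 0.0
```

```bash
python3 -m jog '[{"wx":0,"wy":0,"wz":0.049,"dx":0.076,"dy":0.074,"dz":-0.02,"hand":0},{"wx":0,"wy":0,"wz":0.049,"dx":0.076,"dy":0.074,"dz":-0.02,"hand":0},{"wx":0,"wy":0,"wz":0.049,"dx":0.076,"dy":0.074,"dz":-0.02,"hand":0},{"wx":0,"wy":0,"wz":0.049,"dx":0.076,"dy":0.074,"dz":-0.02,"hand":0},{"wx":0,"wy":0,"wz":0.049,"dx":0.076,"dy":0.074,"dz":-0.02,"hand":0}]'
python3 -m jog '[{"wx":0,"wy":0,"wz":0.049,"dx":0.076,"dy":0.074,"dz":-0.02,"hand":0},{"wx":0,"wy":0,"wz":0.049,"dx":0.076,"dy":0.074,"dz":-0.02,"hand":0},{"wx":0,"wy":0,"wz":0.049,"dx":0.076,"dy":0.074,"dz":-0.02,"hand":0},{"wx":0,"wy":0,"wz":0.049,"dx":0.076,"dy":0.074,"dz":-0.02,"hand":0},{"wx":0,"wy":0,"wz":0.049,"dx":0.076,"dy":0.074,"dz":-0.02,"hand":0}]'
python3 -m jog '[{"wx":0,"wy":0,"wz":0,"dx":0,"dy":0,"dz":0,"hand":0},{"wx":0,"wy":0,"wz":0,"dx":0,"dy":0,"dz":0,"hand":0}]'
python3 - <<'E'
from h import *
s=r.get_state();print(s['tool_pos'],s['eef_rot'],s['q'])
E
```

```text
clock: 1.88
tool_pos: [0.3784, -0.4104, 0.2074]
eef_rot: [0.799, 0.601, 0.0, 0.0]
contact_force: [0.0, 0.7, 1.0]
opening: 1.002
finger_force: 0.0
clock: 2.3
tool_pos: [0.4735, -0.318, 0.1823]
eef_rot: [0.63, 0.777, -0.0, 0.0]
contact_force: [-0.8, 0.4, 0.2]
opening: 0.999
finger_force: 0.0
clock: 2.47
tool_pos: [0.4738, -0.3172, 0.1823]
eef_rot: [0.63, 0.776, 0.001, -0.0]
contact_force: [-0.2, -1.0, -0.2]
opening: 1.0
finger_force: 0.0
[ 0.47378608 -0.31718543  0.18228979] [ 6.30411155e-01  7.76261168e-01  6.06189213e-04 -7.90512528e-05] [ 0.80970308  0.7590091  -0.5177677   1.79600843  0.5342643   0.72975105
  0.20917698]
```

```bash
python3 -m jog '[{"wx":0,"wy":0,"wz":0,"dx":0,"dy":0,"dz":-0.1,"hand":0},{"wx":0,"wy":0,"wz":0,"dx":0,"dy":0,"dz":-0.1,"hand":0},{"wx":0,"wy":0,"wz":0,"dx":0,"dy":0,"dz":-0.1,"hand":0},{"wx":0,"wy":0,"wz":0,"dx":0,"dy":0,"dz":-0.1,"hand":0},{"wx":0,"wy":0,"wz":0,"dx":0,"dy":0,"dz":-0.064,"hand":0}]'
python3 -m jog '[{"wx":0,"wy":0,"wz":0,"dx":0,"dy":0,"dz":0,"hand":0.5},{"wx":0,"wy":0,"wz":0,"dx":0,"dy":0,"dz":0,"hand":0.9},{"wx":0,"wy":0,"wz":0,"dx":0,"dy":0,"dz":0,"hand":1},{"wx":0,"wy":0,"wz":0,"dx":0,"dy":0,"dz":0,"hand":1},{"wx":0,"wy":0,"wz":0,"dx":0,"dy":0,"dz":0,"hand":1}]' 30
```

```text
clock: 2.88
tool_pos: [0.4705, -0.3202, 0.0645]
eef_rot: [0.633, 0.774, -0.001, -0.001]
contact_force: [-0.1, -0.3, -0.0]
opening: 0.999
finger_force: 0.0
clock: 3.3
tool_pos: [0.4732, -0.3194, 0.0678]
eef_rot: [0.632, 0.775, 0.0, 0.001]
contact_force: [0.2, 1.0, 0.0]
opening: 0.646
finger_force: 0.0
```

```bash
python3 -m jog '[{"wx":0,"wy":0,"wz":0,"dx":0,"dy":0,"dz":0,"hand":1},{"wx":0,"wy":0,"wz":0,"dx":0,"dy":0,"dz":0,"hand":1},{"wx":0,"wy":0,"wz":0,"dx":0,"dy":0,"dz":0,"hand":1},{"wx":0,"wy":0,"wz":0,"dx":0,"dy":0,"dz":0,"hand":1},{"wx":0,"wy":0,"wz":0,"dx":0,"dy":0,"dz":0,"hand":1}]'
python3 -m jog '[{"wx":0,"wy":0,"wz":0,"dx":0,"dy":0,"dz":0,"hand":1},{"wx":0,"wy":0,"wz":0,"dx":0,"dy":0,"dz":0,"hand":1},{"wx":0,"wy":0,"wz":0,"dx":0,"dy":0,"dz":0,"hand":1}]'
python3 - <<'E'
from h import *
a=r.snapshot('scene');save('g',cv2.resize(a[280:400,100:260],None,fx=4,fy=4))
E
```

```text
clock: 3.72
tool_pos: [0.4726, -0.3187, 0.0665]
eef_rot: [0.631, 0.775, 0.0, 0.0]
contact_force: [-0.7, -0.5, 0.6]
opening: 0.268
finger_force: 0.0
clock: 3.97
tool_pos: [0.4733, -0.3186, 0.0666]
eef_rot: [0.631, 0.776, 0.0, 0.0]
contact_force: [3.0, 0.3, -0.4]
opening: 0.17
finger_force: 30.0
```

View pics/g.png

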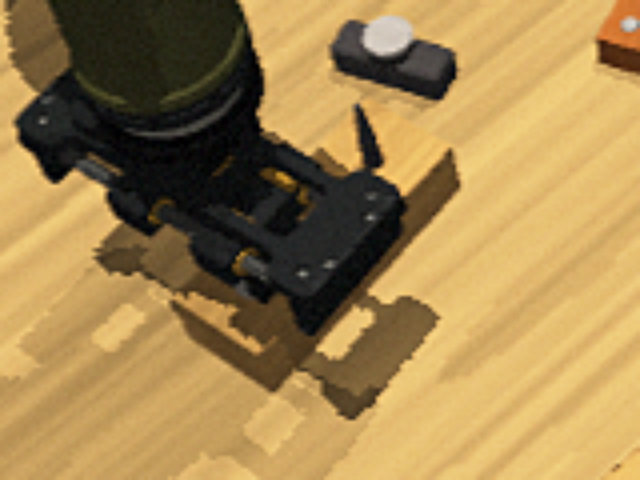

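```bash
python3 -m jog '[{"wx":0,"wy":0,"wz":0,"dx":0,"dy":0,"dz":0.05,"hand":1},{"wx":0,"wy":0,"wz":0,"dx":0,"dy":0,"dz":0.1,"hand":1},{"wx":0,"wy":0,"wz":0,"dx":0,"dy":0,"dz":0.1,"hand":1},{"wx":0,"wy":0,"wz":0,"dx":0,"dy":0,"dz":0.1,"hand":1},{"wx":0,"wy":0,"wz":0,"dx":0,"dy":0,"dz":0.1,"hand":1}]'
python3 -m jog '[{"wx":0,"wy":0,"wz":0.009,"dx":0.02,"dy":0.05,"dz":0,"hand":1},{"wx":0,"wy":0,"wz":0.009,"dx":0.02,"dy":0.1,"dz":0,"hand":1},{"wx":0,"wy":0,"wz":0.009,"dx":0.02,"dy":0.1,"dz":0,"hand":1},{"wx":0,"wy":0,"wz":0.009,"dx":0.02,"dy":0.1,"dz":0,"hand":1},{"wx":0,"wy":0,"wz":0.009,"dx":0.02,"dy":0.1,"dz":0,"hand":1}]'
python3 -m jog '[{"wx":0,"wy":0,"wz":0.009,"dx":0.02,"dy":0.1,"dz":0,"hand":1},{"wx":0,"wy":0,"wz":0.009,"dx":0.02,"dy":0.1,"dz":0,"hand":1},{"wx":0,"wy":0,"wz":0.009,"dx":0.02,"dy":0.1,"dz":0,"hand":1},{"wx":0,"wy":0,"wz":0.009,"dx":0.02,"dy":0.1,"dz":0,"hand":1},{"wx":0,"wy":0,"wz":0.009,"dx":0.02,"dy":0.1,"dz":0,"hand":1}]'
python3 -m jog '[{"wx":0,"wy":0,"wz":0.009,"dx":0.02,"dy":0.1,"dz":0,"hand":1},{"wx":0,"wy":0,"wz":0.01,"dx":0.02,"dy":0.1,"dz":0,"hand":1},{"wx":0,"wy":0,"wz":0,"dx":0,"dy":0.02,"dz":-0.08,"hand":1},{"wx":0,"wy":0,"wz":0,"dx":0,"dy":0,"dz":-0.08,"hand":1},{"wx":0,"wy":0,"wz":0,"dx":0,"dy":0,"dz":-0.06,"hand":1}]'
python3 -m jog '[{"wx":0,"wy":0,"wz":0,"dx":0,"dy":0,"dz":0,"hand":1},{"wx":0,"wy":0,"wz":0,"dx":0,"dy":0,"dz":0,"hand":1}]'
python3 - <<'E'
from h import *
a=r.snapshot('scene');b=r.snapshot('top');s=r.get_state();print(s['tool_pos'],s['eef_rot'])
x=cv2.resize(a[200:330,220:360],None,fx=4,fy=4,interpolation=cv2.INTER_CUBIC)
y=cv2.resize(b[200:330,270:320+50],None,fx=4,fy=4,interpolation=cv2.INTER_CUBIC)
save('sc1',a);save('tp1',b);save('m',x)
tp=s['tool_pos'];R=cv2.Rodrigues  # projected predictions
for z in(.0,-.06,-.026):print(z,np.round(proj('scene',tp+[0,0,z]),1),np.round(proj('top',tp+[0,0,z]),1))
E
```

```text
clock: 4.43
tool_pos: [0.4716, -0.3186, 0.1797]
eef_rot: [0.631, 0.775, -0.0, -0.001]
contact_force: [1.0, -0.8, -0.8]
opening: 0.168
finger_force: 30.0
clock: 4.85
tool_pos: [0.4969, -0.2045, 0.1781]
eef_rot: [0.595, 0.803, -0.0, -0.001]
contact_force: [1.2, -0.4, -0.9]
opening: 0.165
finger_force: 30.0
clock: 5.27
tool_pos: [0.5218, -0.0795, 0.178]
eef_rot: [0.558, 0.83, -0.001, -0.001]
contact_force: [-0.1, 0.5, -0.8]
opening: 0.173
finger_force: 30.0
clock: 5.68
tool_pos: [0.5314, -0.0248, 0.1221]
eef_rot: [0.542, 0.84, -0.001, -0.001]
contact_force: [0.4, -0.1, -0.6]
opening: 0.171
finger_force: 30.0
clock: 5.85
tool_pos: [0.5314, -0.0259, 0.123]
eef_rot: [0.543, 0.84, -0.001, -0.001]
contact_force: [-0.6, -0.3, -0.7]
opening: 0.172
finger_force: 30.0
[ 0.53274371 -0.02597851  0.12436764] [5.43241624e-01 8.39576361e-01 2.32972389e-04 1.34797347e-04]
0.0 [281.4 259.6] [340.  255.6]
-0.06 [282.4 276.9] [338.8 259.5]
-0.026 [281.8 267.2] [339.4 257.4]
```

View pics/m.png

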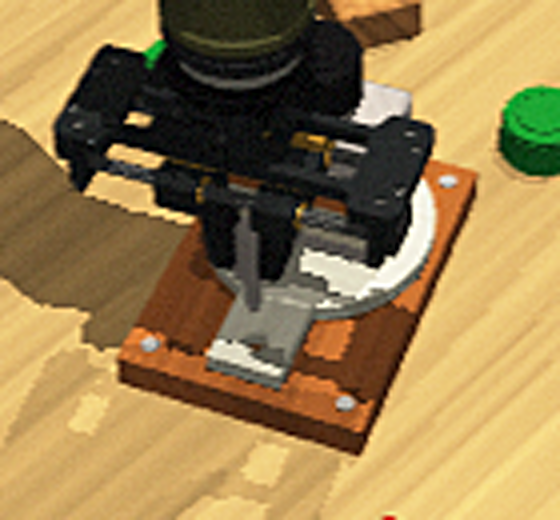

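```bash
python3 -m jog '[{"wx":0,"wy":0,"wz":0,"dx":0.004,"dy":-0.002,"dz":-0.03,"hand":1},{"wx":0,"wy":0,"wz":0,"dx":0,"dy":0,"dz":-0.03,"hand":1},{"wx":0,"wy":0,"wz":0,"dx":0,"dy":0,"dz":-0.03,"hand":1},{"wx":0,"wy":0,"wz":0,"dx":0,"dy":0,"dz":-0.02,"hand":1},{"wx":0,"wy":0,"wz":0,"dx":0,"dy":0,"dz":0,"hand":1}]' 40
python3 -m jog '[{"wx":0,"wy":0,"wz":0,"dx":0,"dy":0,"dz":-0.015,"hand":1},{"wx":0,"wy":0,"wz":0,"dx":0,"dy":0,"dz":0,"hand":1}]'
python3 - <<'E'
from h import *
a=r.snapshot('scene');s=r.get_state();print(s['tool_pos'],s['eef_rot'],s['contact_force'],s['moment'])
save('m2',cv2.resize(a[200:330,220:360],None,fx=5,fy=4.5,interpolation=cv2.INTER_CUBIC))
E
```

```text
clock: 6.37
tool_pos: [0.5328, -0.0268, 0.0952]
eef_rot: [0.543, 0.84, -0.001, -0.001]
contact_force: [0.1, 0.2, -0.2]
opening: 0.172
finger_force: 40.0
clock: 6.53
tool_pos: [0.5334, -0.0266, 0.0922]
eef_rot: [0.543, 0.84, -0.0, -0.0]
contact_force: [0.1, 0.1, -0.4]
opening: 0.17
finger_force: 40.0
[ 0.53348968 -0.02665998  0.09250348] [ 5.43251570e-01  8.39569958e-01 -7.30380891e-05 -1.10207934e-04] [-0.84311665 -0.09514548 -1.29116905] [-0.03987371 -0.12231249  0.01873864]
```

View pics/m2.png

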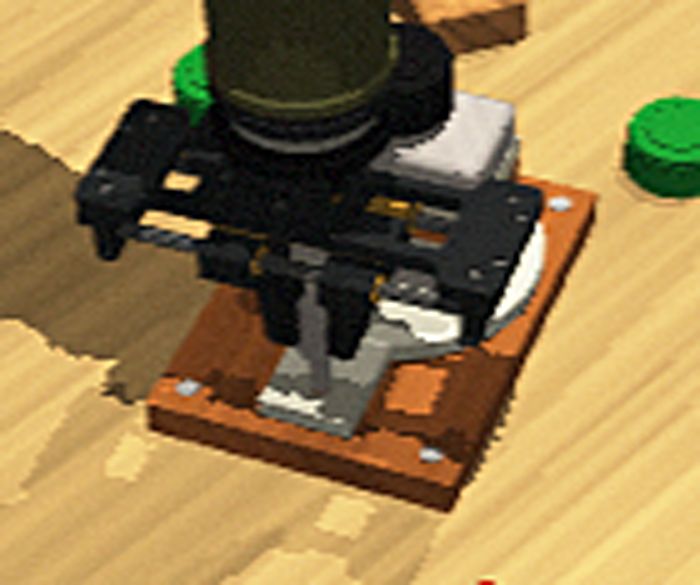

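The pin's tip shows at scene (283.6, 287) over the tab hole, with no contact force, so it has entered the hole. I'll keep lowering it.

```bash
python3 -m jog '[{"wx":0,"wy":0,"wz":0,"dx":0,"dy":0,"dz":-0.015,"hand":1},{"wx":0,"wy":0,"wz":0,"dx":0,"dy":0,"dz":-0.015,"hand":1},{"wx":0,"wy":0,"wz":0,"dx":0,"dy":0,"dz":-0.015,"hand":1},{"wx":0,"wy":0,"wz":0,"dx":0,"dy":0,"dz":0,"hand":1}]'
python3 -m jog '[{"wx":0,"wy":0,"wz":0,"dx":0,"dy":0,"dz":-0.015,"hand":1},{"wx":0,"wy":0,"wz":0,"dx":0,"dy":0,"dz":-0.015,"hand":1},{"wx":0,"wy":0,"wz":0,"dx":0,"dy":0,"dz":-0.015,"hand":1},{"wx":0,"wy":0,"wz":0,"dx":0,"dy":0,"dz":0,"hand":1}]'
```

```text
clock: 6.92
tool_pos: [0.5333, -0.0268, 0.0807]
eef_rot: [0.543, 0.84, -0.0, -0.0]
contact_force: [0.5, 0.0, -0.2]
opening: 0.166
finger_force: 40.0
clock: 7.25
tool_pos: [0.5333, -0.0268, 0.0694]
eef_rot: [0.543, 0.84, -0.0, -0.0]
contact_force: [-0.3, -0.4, -0.6]
opening: 0.166
finger_force: 40.0
```

```bash
python3 -m jog '[{"wx":0,"wy":0,"wz":0,"dx":0,"dy":0,"dz":-0.012,"hand":1},{"wx":0,"wy":0,"wz":0,"dx":0,"dy":0,"dz":-0.008,"hand":1},{"wx":0,"wy":0,"wz":0,"dx":0,"dy":0,"dz":-0.004,"hand":1},{"wx":0,"wy":0,"wz":0,"dx":0,"dy":0,"dz":0,"hand":1},{"wx":0,"wy":0,"wz":0,"dx":0,"dy":0,"dz":0,"hand":1}]'
```

```text
clock: 7.67
tool_pos: [0.5337, -0.0267, 0.0645]
eef_rot: [0.543, 0.84, 0.0, 0.0]
contact_force: [-0.7, -0.4, 1.2]
opening: 0.167
finger_force: 40.0
```

```bash
python3 -m jog '[{"wx":0,"wy":0,"wz":0,"dx":0,"dy":0,"dz":0,"hand":0},{"wx":0,"wy":0,"wz":0,"dx":0,"dy":0,"dz":0,"hand":0},{"wx":0,"wy":0,"wz":0,"dx":0,"dy":0,"dz":0,"hand":0},{"wx":0,"wy":0,"wz":0,"dx":0,"dy":0,"dz":0,"hand":0},{"wx":0,"wy":0,"wz":0,"dx":0,"dy":0,"dz":0,"hand":0}]'
python3 -m jog '[{"wx":0,"wy":0,"wz":0,"dx":0,"dy":0,"dz":0.1,"hand":0},{"wx":0,"wy":0,"wz":0,"dx":0,"dy":0,"dz":0.13,"hand":0},{"wx":0,"wy":0,"wz":0,"dx":0,"dy":0,"dz":0.14,"hand":0},{"wx":0,"wy":0,"wz":0,"dx":0,"dy":0,"dz":0.14,"hand":0},{"wx":0,"wy":0,"wz":0,"dx":0,"dy":0,"dz":0.13,"hand":0}]'
python3 -m jog '[{"wx":0,"wy":0,"wz":0,"dx":0,"dy":0,"dz":0,"hand":0}]'
python3 - <<'E'
from h import *
a=r.snapshot('scene');b=r.snapshot('top');s=r.get_state();print(s['tool_pos'],s['eef_rot'],s['q'])
save('sc2',a);save('tp2',b)
save('m3',np.hstack([cv2.resize(a[200:330,220:360],None,fx=2.8,fy=4,interpolation=cv2.INTER_CUBIC),cv2.resize(b[210:340,260:380],None,fx=3,fy=4,interpolation=cv2.INTER_CUBIC)]))
E
```

```text
clock: 8.08
tool_pos: [0.5336, -0.0266, 0.0641]
eef_rot: [0.543, 0.84, 0.0, -0.0]
contact_force: [1.3, -0.2, 0.6]
opening: 0.522
finger_force: 0.0
clock: 8.5
tool_pos: [0.5333, -0.0266, 0.226]
eef_rot: [0.543, 0.84, 0.0, -0.0]
contact_force: [1.1, -0.2, 0.4]
opening: 0.902
finger_force: 0.0
clock: 8.58
tool_pos: [0.5368, -0.0258, 0.2299]
eef_rot: [0.543, 0.839, 0.003, 0.004]
contact_force: [-0.0, 0.7, 0.1]
opening: 0.979
finger_force: 0.0
[ 0.53418663 -0.02685344  0.22527458] [5.43522339e-01 8.39393480e-01 7.05723010e-04 1.24725098e-03] [ 0.30991864  0.66322732 -0.57222507  1.86347222  0.50587328  0.76039676
 -0.11892415]
```

View pics/m3.png

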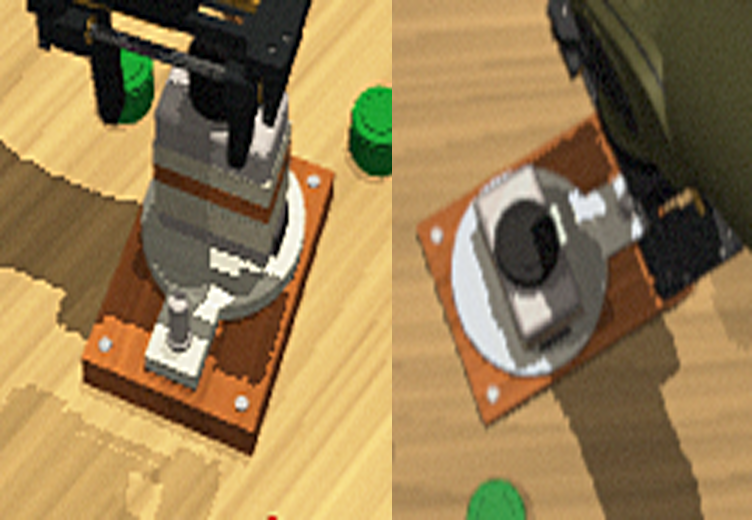

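The pin stands in the tab with its flange seated, scene about (284,283). The cap is next.

```bash
python3 -m jog '[{"wx":0,"wy":0,"wz":0,"dx":-0.034,"dy":0.073,"dz":0,"hand":0},{"wx":0,"wy":0,"wz":0,"dx":-0.034,"dy":0.073,"dz":0,"hand":0},{"wx":0,"wy":0,"wz":0,"dx":-0.034,"dy":0.073,"dz":0,"hand":0},{"wx":0,"wy":0,"wz":0,"dx":-0.034,"dy":0.073,"dz":0,"hand":0},{"wx":0,"wy":0,"wz":0,"dx":-0.034,"dy":0.073,"dz":0,"hand":0}]'
python3 -m jog '[{"wx":0,"wy":0,"wz":0,"dx":0,"dy":0,"dz":-0.03,"hand":0},{"wx":0,"wy":0,"wz":0,"dx":0,"dy":0,"dz":-0.02,"hand":0},{"wx":0,"wy":0,"wz":0,"dx":0,"dy":0,"dz":0,"hand":0},{"wx":0,"wy":0,"wz":0,"dx":0,"dy":0,"dz":0,"hand":0}]'
python3 - <<'E'
from h import *
s=r.get_state();print(s['tool_pos'],s['eef_rot'])
# refine cap from the first pictures: fit disc of cap top in top view, and both ends in scene
a=cv2.imread('pics/scene0.png')[:,:,::-1]
c,st=blob(a,(280,198,320,236),lambda c:c.max(2)<75);print('meas bbox',np.round(st[:4]-[.5,.5,0,0],1),np.round(c,2))
def sil(x,y):
    t=np.linspace(0,6.28,60);P=[proj('scene',[x+.026*np.cos(k),y+.026*np.sin(k),z]) for z in(.147,.178) for k in t]
    P=np.array(P,np.float32);h=cv2.convexHull(P);m=cv2.moments(h);return np.r_[P.min(0),np.ptp(P,0)],(m['m10']/m['m00'],m['m01']/m['m00'])
for p in((.4915,.065),(.4905,.066),(.493,.0647)):q=sil(*p);print(p,np.round(q[0],1),np.round(q[1],2))
E
```

```text
clock: 9.1
tool_pos: [0.4896, 0.0649, 0.2226]
eef_rot: [0.543, 0.839, -0.001, -0.001]
contact_force: [0.8, 0.5, 0.0]
opening: 1.001
finger_force: 0.0
clock: 9.43
tool_pos: [0.4909, 0.063, 0.2105]
eef_rot: [0.544, 0.839, -0.001, -0.001]
contact_force: [0.1, 0.6, -0.6]
opening: 0.999
finger_force: 0.0
[0.49088135 0.06297015 0.21050194] [ 5.44121148e-01  8.39005642e-01 -1.17443292e-03 -5.74772067e-04]
meas bbox [286.5 197.5  24.1  34.9] [298.65 217.5 ]
(0.4915, 0.065) [284.6 203.1  23.5  26.3] [296.49 216.21]
(0.4905, 0.066) [284.6 202.7  23.5  26.3] [296.48 215.77]
(0.493, 0.0647) [285.  203.5  23.5  26.3] [296.88 216.61]
```

Run:
```python
from h import *
for cam,f,boxes in (('top','top0',[(333+(-5),235,340,247),(270,263,281,275),(288,303,299,314),(348,274,359,285)]),):
    im=cv2.imread(f'pics/{f}.png')[:,:,::-1];P=[]
    for b in boxes:
        c,s=blob(im,b,lambda c:c[:,:,2]>110);P.append(ray(cam,c,.025)[:2]);print(np.round(c,2),np.round(s,1),np.round(P[-1],4))
    P=np.array(P);print('centre',P.mean(0))
    for i,j in((0,1),(3,2)):d=P[j]-P[i];print(np.degrees(np.arctan2(-d[0],d[1])),np.linalg.norm(d))
    for i,j in((1,2),(0,3)):d=P[i]-P[j];print(np.degrees(np.arctan2(d[1],d[0])),np.linalg.norm(d))
# orange board rectangle
im=cv2.imread('pics/top0.png');h=cv2.cvtColor(im,cv2.COLOR_BGR2HSV)
```

```text
[333.39 240.39] [332.  238.9   3.9   4.   11.7] [ 0.5937 -0.017 ]
[274.38 268.35] [273.  266.9   3.9   4.   11.5] [0.5244 0.1494]
[293.1  308.03] [291.8 306.5   3.8   4.4  12.3] [0.414  0.1031]
[353.   279.15] [351.6 277.5   3.8   4.4  12.1] [ 0.483  -0.0636]
centre [0.50378262 0.04298155]
22.622698845720507 0.1802419060441634
22.503098647745652 0.1804167875324358
22.75466737786483 0.11976908506073297
22.837464218984895 0.12014621624493733
```

```bash
python3 -m jog '[{"wx":0,"wy":0,"wz":0,"dx":0.014,"dy":0.007,"dz":0,"hand":0},{"wx":0,"wy":0,"wz":0,"dx":0,"dy":0,"dz":-0.05,"hand":0},{"wx":0,"wy":0,"wz":0,"dx":0,"dy":0,"dz":-0.05,"hand":0},{"wx":0,"wy":0,"wz":0,"dx":0,"dy":0,"dz":-0.05,"hand":0},{"wx":0,"wy":0,"wz":0,"dx":0,"dy":0,"dz":-0.02,"hand":0}]'
python3 -m jog '[{"wx":0,"wy":0,"wz":0,"dx":0,"dy":0,"dz":0,"hand":0},{"wx":0,"wy":0,"wz":0,"dx":0,"dy":0,"dz":0,"hand":0},{"wx":0,"wy":0,"wz":0,"dx":0,"dy":0,"dz":0,"hand":0}]'
python3 - <<'E'
from h import *
s=r.get_state();print(s['tool_pos'],s['eef_rot'],s['q'])
E
```

```text
clock: 9.85
tool_pos: [0.4947, 0.0653, 0.168]
eef_rot: [0.544, 0.839, -0.001, -0.0]
contact_force: [0.6, -0.4, 0.2]
opening: 1.0
finger_force: 0.0
clock: 10.1
tool_pos: [0.4952, 0.0663, 0.1698]
eef_rot: [0.544, 0.839, 0.001, 0.0]
contact_force: [-0.1, -1.0, -0.4]
opening: 0.999
finger_force: 0.0
[0.49517819 0.06631749 0.16976708] [5.43521064e-01 8.39395271e-01 5.10665607e-04 4.14276222e-04] [ 0.06867852  0.7024703  -0.47689872  2.01503699  0.59170454  0.56060537
 -0.40243306]
```

```bash
python3 -m jog '[{"wx":0,"wy":0,"wz":0,"dx":0,"dy":0,"dz":-0.003,"hand":1},{"wx":0,"wy":0,"wz":0,"dx":0,"dy":0,"dz":0,"hand":1},{"wx":0,"wy":0,"wz":0,"dx":0,"dy":0,"dz":0,"hand":1},{"wx":0,"wy":0,"wz":0,"dx":0,"dy":0,"dz":0,"hand":1},{"wx":0,"wy":0,"wz":0,"dx":0,"dy":0,"dz":0,"hand":1}]' 40
python3 -m jog '[{"wx":0,"wy":0,"wz":0,"dx":0,"dy":0,"dz":0,"hand":1},{"wx":0,"wy":0,"wz":0,"dx":0,"dy":0,"dz":0,"hand":1},{"wx":0,"wy":0,"wz":0,"dx":0,"dy":0,"dz":0,"hand":1},{"wx":0,"wy":0,"wz":0,"dx":0,"dy":0,"dz":0,"hand":1}]'
```

```text
clock: 10.52
tool_pos: [0.4947, 0.0663, 0.1686]
eef_rot: [0.543, 0.84, 0.0, 0.0]
contact_force: [-0.9, -0.7, -0.3]
opening: 0.648
finger_force: 0.0
clock: 10.85
tool_pos: [0.4946, 0.0663, 0.1685]
eef_rot: [0.543, 0.84, 0.0, 0.0]
contact_force: [-0.0, -1.1, 1.8]
opening: 0.582
finger_force: 40.0
```

```bash
python3 -m jog '[{"wx":0,"wy":0,"wz":0,"dx":0,"dy":0,"dz":-0.01,"hand":1},{"wx":0,"wy":0,"wz":0,"dx":0,"dy":0,"dz":-0.01,"hand":1},{"wx":0,"wy":0,"wz":0,"dx":0,"dy":0,"dz":-0.003,"hand":1},{"wx":0,"wy":0,"wz":0,"dx":0,"dy":0,"dz":0,"hand":1},{"wx":0,"wy":0,"wz":0,"dx":0,"dy":0,"dz":0,"hand":1}]' 45
python3 -m jog '[{"wx":0,"wy":0,"wz":0,"dx":0,"dy":0,"dz":0,"hand":1},{"wx":0,"wy":0,"wz":0,"dx":0,"dy":0,"dz":0,"hand":1}]'
```

```text
clock: 11.27
tool_pos: [0.4946, 0.0663, 0.1637]
eef_rot: [0.543, 0.84, 0.0, 0.001]
contact_force: [-2.6, -1.2, 12.1]
opening: 0.586
finger_force: 45.0
clock: 11.43
tool_pos: [0.4946, 0.0663, 0.1637]
eef_rot: [0.543, 0.84, 0.0, 0.001]
contact_force: [-2.7, -0.5, 12.7]
opening: 0.58
finger_force: 45.0
```

```bash
python3 -m jog '[{"wx":0,"wy":0,"wz":0,"dx":0,"dy":0,"dz":-0.003,"hand":1},{"wx":0,"wy":0,"wz":0.02,"dx":0,"dy":0,"dz":0,"hand":1},{"wx":0,"wy":0,"wz":0.03,"dx":0,"dy":0,"dz":0,"hand":1},{"wx":0,"wy":0,"wz":0.03,"dx":0,"dy":0,"dz":0,"hand":1},{"wx":0,"wy":0,"wz":0.03,"dx":0,"dy":0,"dz":0,"hand":1}]'
```

```text
clock: 11.85
tool_pos: [0.4945, 0.0663, 0.163]
eef_rot: [0.447, 0.895, -0.0, 0.0]
contact_force: [-2.7, -1.9, 12.6]
opening: 0.581
finger_force: 45.0
```

```bash
python3 -m jog '[{"wx":0,"wy":0,"wz":0.04,"dx":0,"dy":0,"dz":0,"hand":1},{"wx":0,"wy":0,"wz":0.04,"dx":0,"dy":0,"dz":0,"hand":1},{"wx":0,"wy":0,"wz":0.04,"dx":0,"dy":0,"dz":0,"hand":1},{"wx":0,"wy":0,"wz":0.04,"dx":0,"dy":0,"dz":0,"hand":1},{"wx":0,"wy":0,"wz":0.04,"dx":0,"dy":0,"dz":0,"hand":1}]'
python3 -c "
from h import *
s=r.get_state();print(s['moment'],s['q'])"
python3 -m jog '[{"wx":0,"wy":0,"wz":0.05,"dx":0,"dy":0,"dz":0,"hand":1},{"wx":0,"wy":0,"wz":0.05,"dx":0,"dy":0,"dz":0,"hand":1},{"wx":0,"wy":0,"wz":0.05,"dx":0,"dy":0,"dz":0,"hand":1},{"wx":0,"wy":0,"wz":0.05,"dx":0,"dy":0,"dz":0,"hand":1},{"wx":0,"wy":0,"wz":0.05,"dx":0,"dy":0,"dz":0,"hand":1}]'
python3 -m jog '[{"wx":0,"wy":0,"wz":0.02,"dx":0,"dy":0,"dz":0,"hand":1},{"wx":0,"wy":0,"wz":0,"dx":0,"dy":0,"dz":0,"hand":1},{"wx":0,"wy":0,"wz":0,"dx":0,"dy":0,"dz":0,"hand":1}]'
python3 - <<'E'
from h import *
s=r.get_state();print(s['moment'],s['q'])
a=r.snapshot('scene');b=r.snapshot('top')
save('m4',np.hstack([cv2.resize(a[180:330,220:360],None,fx=2.8,fy=3.4,interpolation=cv2.INTER_CUBIC),cv2.resize(b[210:360,260:380],None,fx=3,fy=3.4,interpolation=cv2.INTER_CUBIC)]))
E
```

```text
clock: 12.27
tool_pos: [0.494, 0.066, 0.1628]
eef_rot: [0.26, 0.966, -0.001, 0.0]
contact_force: [-4.0, -1.9, 11.3]
opening: 0.581
finger_force: 45.0
[-0.22239118  0.66639374 -0.10320569] [ 0.16142801  0.7477508  -0.63905788  2.01736933  0.76220945  0.62967931
  0.05072171]
clock: 12.68
tool_pos: [0.4937, 0.0655, 0.1627]
eef_rot: [0.012, 1.0, -0.001, -0.001]
contact_force: [-5.5, -2.9, 13.6]
opening: 0.585
finger_force: 45.0
clock: 12.93
tool_pos: [0.4937, 0.0654, 0.1626]
eef_rot: [-0.005, 1.0, -0.001, -0.001]
contact_force: [-4.8, -3.0, 11.5]
opening: 0.589
finger_force: 45.0
[-0.4768853   0.70020448 -0.00342722] [ 0.2396129   0.78761813 -0.78164452  2.01391292  0.86939238  0.71473214
  0.47978457]
```

View pics/m4.png

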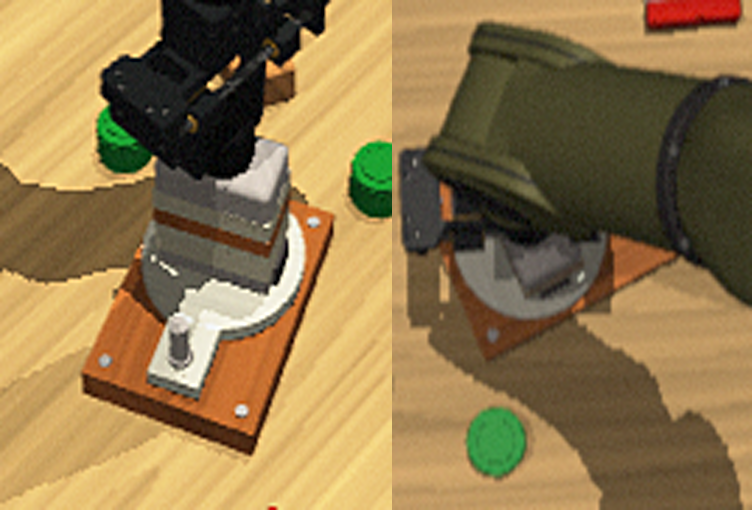

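The pin is still home, and the cap turned about 66° with the gripper at low resisting torque. I'll lift it now.

```bash
python3 -m jog '[{"wx":0,"wy":0,"wz":0,"dx":0,"dy":0,"dz":0.02,"hand":1},{"wx":0,"wy":0,"wz":0,"dx":0,"dy":0,"dz":0.02,"hand":1},{"wx":0,"wy":0,"wz":0,"dx":0,"dy":0,"dz":0.02,"hand":1},{"wx":0,"wy":0,"wz":0,"dx":0,"dy":0,"dz":0,"hand":1}]'
```

```text
clock: 13.37
tool_pos: [0.494, 0.0655, 0.1773]
eef_rot: [-0.005, 1.0, -0.001, -0.001]
contact_force: [-3.6, -2.5, 2.5]
opening: 0.581
finger_force: 45.0
```

```bash
python3 -m jog '[{"wx":0,"wy":0,"wz":0,"dx":0,"dy":0,"dz":0.03,"hand":1},{"wx":0,"wy":0,"wz":0,"dx":0,"dy":0,"dz":0.04,"hand":1},{"wx":0,"wy":0,"wz":0,"dx":0,"dy":0,"dz":0.04,"hand":1},{"wx":0,"wy":0,"wz":0,"dx":0,"dy":0,"dz":0.04,"hand":1},{"wx":0,"wy":0,"wz":0,"dx":0,"dy":0,"dz":0.04,"hand":1}]'
python3 -m jog '[{"wx":0,"wy":0,"wz":0,"dx":0,"dy":0,"dz":0.05,"hand":1},{"wx":0,"wy":0,"wz":0,"dx":0,"dy":0,"dz":0.05,"hand":1},{"wx":0,"wy":0,"wz":0,"dx":0,"dy":0,"dz":0.03,"hand":1},{"wx":0,"wy":0,"wz":0,"dx":0,"dy":0,"dz":0.01,"hand":1},{"wx":0,"wy":0,"wz":0,"dx":0,"dy":0,"dz":0,"hand":1}]'
python3 -m jog '[{"wx":0,"wy":0,"wz":0,"dx":0,"dy":0,"dz":0,"hand":1},{"wx":0,"wy":0,"wz":0,"dx":0,"dy":0,"dz":0,"hand":1},{"wx":0,"wy":0,"wz":0,"dx":0,"dy":0,"dz":0,"hand":1},{"wx":0,"wy":0,"wz":0,"dx":0,"dy":0,"dz":0,"hand":1}]'
python3 - <<'E'
from h import *
a=r.snapshot('scene')
save('m5',cv2.resize(a[150:330,220:360],None,fx=3.3,fy=3.3,interpolation=cv2.INTER_CUBIC))
E
```

```text
clock: 13.78
tool_pos: [0.4951, 0.0668, 0.226]
eef_rot: [-0.006, 1.0, 0.0, 0.001]
contact_force: [-0.1, 0.3, -0.0]
opening: 0.586
finger_force: 45.0
clock: 14.2
tool_pos: [0.495, 0.0664, 0.2602]
eef_rot: [-0.005, 1.0, 0.0, 0.001]
contact_force: [0.6, 0.3, -0.4]
opening: 0.579
finger_force: 45.0
clock: 14.53
tool_pos: [0.4943, 0.0662, 0.259]
eef_rot: [-0.006, 1.0, -0.0, -0.001]
contact_force: [0.7, 0.1, -0.3]
opening: 0.586
finger_force: 45.0
```

View pics/m5.png

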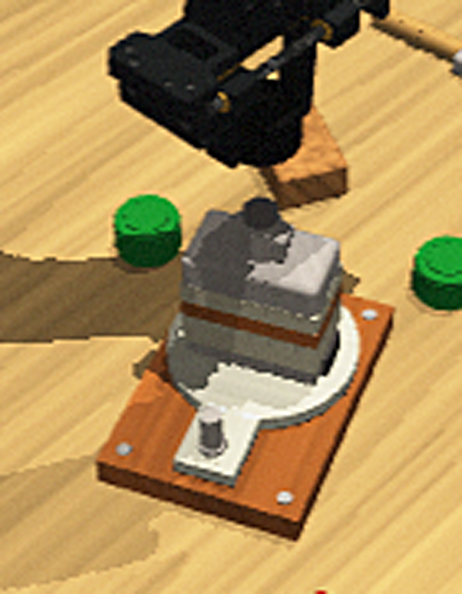

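The can's bare neck shows at scene (299,215) with the cap held well above it, and the pin is still home at (284,281). I'll hand the job in.

```bash
python3 -c "
from plant import r
print(r.finish_job())"
```

```text
the job is handed in; nothing more can be done
None
```

The job is handed in at about 14.6 s on the robot's clock: the pin looks fully home in the last picture, and the cap is pressed, turned about 66° and held still about 7 cm above the can's mouth; the hand-in gave no verdict.

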